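# Dock the slide carriage, unlatch its gate and hold it wide

## Task

Bring the half-rebuilt bowl on the guarded carriage of the bench slide to the landing block, so that I can draw it out by hand: push the carriage along its rails, with its gate shut, until it clicks in at the landing-block end. There squeeze the yellow transit bolt fully back, then pinch the red latch and swing the gate out past its half-open click until it stands wide, at about 80 degrees. The gate springs back by itself, so finish while still holding it wide open, with the bowl untouched and still standing in the middle of the deck, and the bottle, kiln stilt and brush left alone.

Things in the scene. Friction and masses are not known exactly. Their poses are not given: they have to be found in the camera images.
- slide_base: Fixed bench slide: aluminium base plate 150 x 390 mm, two steel rails along its y axis, black end blocks with rubber buffers, and beyond its -y end a wooden landing block with cork top (92 x 92 mm, 44 mm high). Origin: centre of the plate's underside, on the table top; z up. The carriage parks at the +y end and docks at the -y end.
- carriage: Sliding carriage, moves only along y: deck 196 (x) x 180 mm (y), top 50 mm above the table; clear guards on both sides and at the rear (+y), frame tops 110 mm above the table; gate across its front (-y). A steel quarter-round plate (radius 74 mm, 48 mm high) juts out in front under the gate at the hinge corner. Origin under the deck's middle at table height; axes as slide_base.
- carriage_travel (a joint): Carriage travel from the parking station along -y of slide_base, m: 0 = parked in a ball catch, 0.150 = docked, in a second ball catch and against the end stop. Each catch gives way at about 8.5 N; in between it runs with 1 N of friction. Some 13 mm before the end the push gets harder, then it clicks home and stays there unless pushed back.
- push_pad (a point): Middle of the outer face of the black rubber push pad on the carriage's rear guard, 88 mm above the table. Pad 70 mm wide (x), 34 mm high; its face looks to +y. Axes as the carriage. At least 60 mm of free room behind it. The guard's top edge is 110 mm and the bowl's rim 132 mm above the table.
- deck (a point): Middle of the carriage deck's top surface (cork), 50 mm above the table. Axes as the carriage.
- gate: Gate, 184 mm long, 14 mm thick, top rail 114 mm above the table. Origin on its upright hinge axis (carriage's -x front corner) at table height; x runs along the gate to its free end, z up. Two pairs of squeeze lugs stand on the rail, up to 144 mm above the table, each lug 8 mm along and 18 mm across the gate: a black fixed lug on the hinge side, a coloured sliding one on the free-end side.
- gate_swing (a joint): Gate angle, rad: 0 = shut; grows as the free end swings out to the front (clockwise from above); stop at 1.6. A spring always drives it shut (0.07 N m at 0, 0.24 at 1.4) with a 0.25 N m s damper. Click ridge at 0.75 (felt from 0.65 to 0.85; about 0.45 N m in all to pass); let go from wide open, it comes back to the click. It stays shut while bolt or latch is in the keeper post.
- gate_hinge (a point): The gate's hinge axis at the height of the top rail's upper face (114 mm). Axes as the gate.
- lock_grip (a point): Where to centre the fingers on the transit bolt (yellow sliding lug, black fixed lug): 31 mm from the hinge axis along the gate, 140 mm above the table. Squeeze along x. Fully squeezed, the pair's outer faces are 21 mm either side of here; at rest the black one 21 mm on the hinge side, the yellow one 35 mm on the free-end side. Axes as the gate.
- lock_travel (a joint): Transit bolt, m: 0 = shot into the keeper post, 0.014 = squeezed fully back to its stop; clear of the keeper from 0.011 on. About 3.5 N of friction; it stays where it is left.
- latch_grip (a point): Where to centre the fingers on the latch (red sliding lug, black fixed lug): 148 mm from the hinge axis along the gate, 140 mm above the table. Squeeze along x; the gate is swung by the same pinch. Fully squeezed, the outer faces are 21 mm either side of here; at rest the black one 21 mm on the hinge side, the red one 31 mm on the free-end side. Axes as the gate.
- latch_squeeze (a joint): Sprung latch, m: 0 = out in the keeper post, 0.010 = fully squeezed; clear of the keeper from 0.008 on. Its spring pushes it back out with 3 N at rest and 8 N fully squeezed.
- bowl: The bowl under repair: terracotta with bonded turquoise sherds, 159 x 157 mm at the rim, 82 mm high, standing loose near the middle of the carriage deck at any turn, its rim 3 mm or more inside the guards. Origin at the centre of its underside, z up. Fragile.
- bottle: Bystander: clear plastic bottle with a blue cap, 74 mm across, 110 mm high, standing; origin at the centre of its underside.
- stilt: Bystander: three-armed terracotta kiln stilt, 82 x 73 x 13 mm, lying flat; origin at the centre of its underside.
- brush: Bystander: fine brush with a pale wooden handle, 12 x 215 x 10 mm, lying along its own y axis; origin at the centre of its underside.

How it is judged:
By the outcome, as a careful person would: the job done as asked, in the order asked, and still so for the second after the job is handed in, while the arm keeps its last pose, push and grip.
It also fails if it takes over 64 s, if anything falls off the work surface, if the arm or the gripper's body presses on something with over 40 N, if the wrist force passes 120 N, or if a joint passes its speed limit or range.

## Robot

A 6-joint arm with a two-finger parallel gripper is mounted at the origin on the work surface; the furniture and walls round the work are solid. World frame = base frame: x ahead of the robot, y to its left, z up, the work surface at z = 0. Lengths are in m, angles in degrees, forces in N, time in s.
With the tool pointing down it reaches from about 0.4 to 0.825 m from the base axis. Payload 7 kg.
Tool frame: the origin (TCP) lies at the very end of the fingers, on their centre line; the grasp point (between the pads) lies 19 mm behind it (r.grip_depth is the distance from the TCP to the grasp point, in m); z points along the fingers, y is the line along which they close (so a half turn about z gives the same grasp; the last joint's range is limited). The gripper opens to 88 mm and grips with 3 to 60 N. Pads are 19 mm wide; open, the fingers measure 130 mm over their backs; the gripper's body (78 mm by 193 mm) begins 47 mm behind the grasp point.
Start: joints at [-52.019, 20.546, 0.682, 0, -70.136, -16.507], TCP at [0.247, -0.628, 0.227] pointing down, gripper open.
Joint ranges: [-176.03, 176.03], [-82.01, 121.73], [-58.28, 71.71], [-173.87, 95.51], [-174.79, -0.11], [-173.66, 173.66]. Speed limits (degrees/s): [136.94, 136.94, 172.46, 180, 180, 180].

## Interface

Orientations are given as [roll, pitch, yaw] about the fixed x, y, z axes, in that order (R = Rz(yaw) Ry(pitch) Rx(roll)).
In Python, from plant import r gives the robot as it stands.
- The arm moves only by the tool play_rows, never from a script. Its argument "rows" is a list that holds one entry, the list of rows, each a list of 5 numbers: the closure, from 0 (fully open) to 1 (shut), then the shift along the tool's x, y, z each as a share of 0.5 m, from -1 to 1, then the turn about the tool's z as a share of 1.5 rad, from -1 to 1. A call has exactly 8 rows; each row is the pose to reach, as a shift and turn from the pose commanded when the call began, along the tool's axes at that moment; what a row does not reach only later rows make up. A row lasts 1/12 s, in which the tool goes at most 41.7 mm and 7.16 degrees, less where a joint would pass 70% of its speed; a pose out of reach is approached as far as the arm can. A call with a number of a shift or a turn outside -1 to 1 is refused whole. A call with a gripper value outside its range is refused whole. The fingers move at their own pace and stop on an object; "squeeze" is the grip in N (left out, the last holds). Time passes only in rows, so rows that repeat a pose let the fingers close, or fill a call up. It gives the time, the measured TCP pose, the force, the opening and the grip force at its end, in the units of the state.
- r.get_state(): the state, without advancing time (a new reading comes with each control period).
- r.capture(name): name is "side" or "top" or "wrist"; returns the picture (480x640x3 uint8, red, green, blue); there is no depth.
- r.camera_info(name): a dict with "fovy" (degrees; the focal length in pixels is half the picture's height over the tangent of half this angle, whatever the lens; pixels are square), "cx", "cy" (the principal point, pixels), "pose" (4x4, takes a point from camera to world coordinates). Camera axes: x right, y down, z forward; pixel columns grow to the right and rows downward; lengths in m; the calibration is good to about 2 mm. A picture is of the moment at which its call begins: read the wrist's pose just before it. camera_info takes no time and is no camera call; for the wrist camera it gives the pose at the moment of the call.
- r.close_job(): hands the job in; it is judged then, once.
The state is a dict: "time_s": time; "joints": joint angles; "qd": joint speeds; "joint_torque": joint torques, N m; "tcp_pos": TCP position; "eef_rot": TCP orientation; "contact_force": force on the tool from outside, world axes, zero at the start; "moment": the same for the moment, N m; "gripper_width": finger opening in m; "gripper_force": force on a finger pad.
Only numpy, scipy, OpenCV 4.12 (cv2) and the standard library are available. Lean on these libraries where they do the work, as an engineer would, in place of code of your own. Each camera call takes 0.05 s, during which the arm holds its last target. There are 200 camera calls.

## Working session

There is one attempt and no reset: what is moved stays moved. The work goes in short steps, Python scripts to look and compute and a tool call to move; the robot and the scene stay as the last step left them, time stands still between calls to the robot, and variables do not carry over. Pictures are saved under pics/ and viewed, at most 10 in all, crops included, and the job is handed in when it is done.

Besides the shell and the picture viewer there is one more tool, called after ">>>" as name(argument=value, ...) on one line, values as JSON. play_rows: Moves the arm, as the interface text tells. Its arguments: {"type":"object","properties":{"rows":{"type":"array","items":{"type":"array","items":{"type":"array","items":{"type":"number"}}}},"squeeze":{"type":"number"}},"required":["rows"]}

```bash
mkdir -p pics; ls
python3 - <<'E'
from plant import r
import cv2,numpy as np
for n in("top","side"):
    im=r.capture(n);np.save(f"pics/{n}.npy",im);cv2.imwrite(f"pics/{n}1.png",im[:,:,::-1])
    i=r.camera_info(n);print(n,i["fovy"],i["cx"],i["cy"],np.round(i["pose"],4).tolist())
s=r.get_state();print(s)
E
```

```text
pics
top 51.34416979327542 318.99380152895833 239.95811513466825 [[0.0119, -0.9973, 0.073, 0.3728], [-0.9999, -0.011, 0.012, -0.2053], [-0.0111, -0.0731, -0.9973, 1.2574], [0.0, 0.0, 0.0, 1.0]]
side 57.692269360004865 321.7969554733508 243.3113236291741 [[-0.9259, -0.2699, 0.2643, 0.1444], [-0.3776, 0.642, -0.6672, 0.5089], [0.0104, -0.7176, -0.6964, 0.8215], [0.0, 0.0, 0.0, 1.0]]
{'time_s': 0.1, 'joints': array([-5.20209995e+01,  2.05854252e+01,  6.39507514e-01, -1.67244741e-02,
       -7.01341773e+01, -1.65073907e+01]), 'qd': array([ 0.13763094, -0.07562099,  0.16063673, -0.10802146,  0.02355711,
       -0.01407503]), 'joint_torque': array([-2.15416549e-03, -5.84163165e+01,  2.93753135e+01,  7.01555416e+00,
        1.01792993e-02, -6.19488196e-05]), 'tcp_pos': array([ 0.24690145, -0.62777071,  0.22574474]), 'eef_rot': array([ 1.79918739e+02, -7.68504994e-03, -1.58534079e+02]), 'contact_force': array([-0.22034789,  0.15650466,  0.20417428]), 'moment': array([0.02635819, 0.01655503, 0.00719175]), 'gripper_force': 0.0, 'gripper_width': 0.08756967143332452}
```

View pics/top1.png

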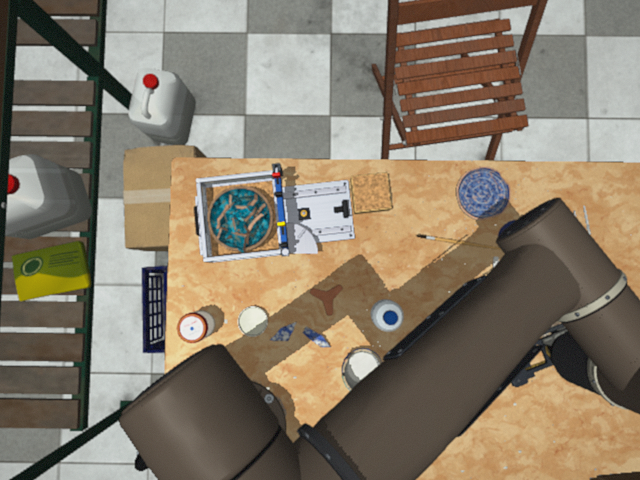

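View pics/side1.png

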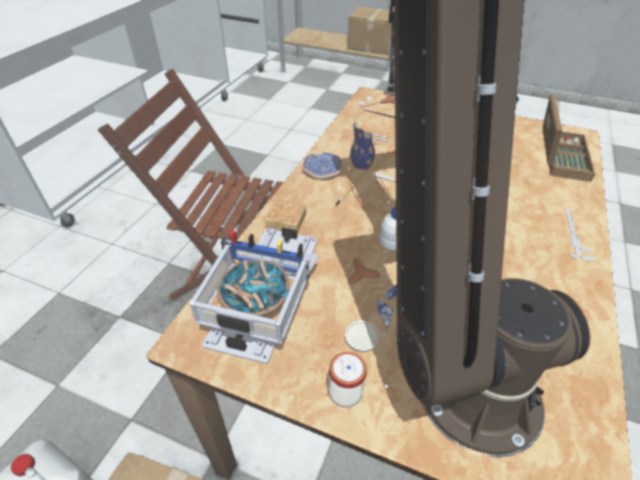

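The top view shows the carriage near (240,220) with its front to the right (-y), the hinge near (285,250), the red latch at (277,172), the yellow bolt at (283,222) and the landing block at (371,193). The side view agrees. I'll enlarge this region and mask the colours.

```bash
cat > h.py <<'E'
import numpy as np,cv2
from plant import r
def ray(n,px,z,info=None):
    i=info or r.camera_info(n);f=240/np.tan(np.radians(i["fovy"]/2));P=np.array(i["pose"])
    d=P[:3,:3]@np.array([(px[0]-i["cx"])/f,(px[1]-i["cy"])/f,1]);o=P[:3,3]
    return o+d*(z-o[2])/d[2]
def tri(a,pa,b,pb):
    L=[]
    for n,p in((a,pa),(b,pb)):
        o=np.array(r.camera_info(n)["pose"])[:3,3];d=ray(n,p,0)-o;L.append((o,d/np.linalg.norm(d)))
    (o1,d1),(o2,d2)=L
    t=np.linalg.lstsq(np.c_[d1,-d2],o2-o1,rcond=None)[0]
    p,q=o1+t[0]*d1,o2+t[1]*d2
    return (p+q)/2,np.linalg.norm(p-q)
def blobs(im,lo,hi,box,mn=4):
    h=cv2.cvtColor(im,cv2.COLOR_RGB2HSV);m=cv2.inRange(h,np.array(lo),np.array(hi))
    k=np.zeros_like(m);x0,y0,x1,y1=box;k[y0:y1,x0:x1]=m[y0:y1,x0:x1]
    n,_,st,c=cv2.connectedComponentsWithStats(k)
    return [(st[i].tolist(),c[i].round(1).tolist()) for i in range(1,n) if st[i][4]>=mn]
E
python3 - <<'E'
from h import *
t=np.load("pics/top.npy");s=np.load("pics/side.npy")
cv2.imwrite("pics/topcrop.png",cv2.resize(t[145:285,175:405,::-1],None,fx=3.45,fy=3.45,interpolation=cv2.INTER_CUBIC))
cv2.imwrite("pics/sidecrop.png",cv2.resize(s[190:365,180:330,::-1],None,fx=3.4,fy=3.4,interpolation=cv2.INTER_CUBIC))
for n,im,box in(("top",t,(180,150,400,280)),("side",s,(180,200,340,370))):
    print(n,"yellow",blobs(im,(23,150,120),(33,255,255),box))
    print(n,"red",blobs(im,(0,170,90),(5,255,255),box),blobs(im,(172,170,90),(180,255,255),box))
    print(n,"blue",blobs(im,(105,120,60),(125,255,255),box))
    print(n,"black",blobs(im,(0,0,0),(180,255,45),box))
E
```

```text
top yellow [([277, 222, 8, 4, 30], [280.7, 223.5])]
top red [([272, 172, 8, 6, 32], [275.9, 174.3])] []
top blue [([275, 178, 7, 14, 67], [278.2, 185.3]), ([277, 197, 8, 24, 144], [280.3, 208.5]), ([280, 227, 7, 16, 75], [283.4, 234.9])]
top black [([280, 170, 2, 6, 7], [280.9, 172.3]), ([276, 194, 6, 3, 11], [278.4, 195.1]), ([343, 201, 5, 16, 27], [345.9, 208.5]), ([195, 207, 4, 28, 32], [196.2, 220.2]), ([335, 206, 9, 6, 33], [339.1, 209.0]), ([306, 209, 3, 6, 7], [307.4, 211.1]), ([282, 243, 6, 4, 14], [285.1, 244.5])]
side yellow []
side red [] []
side blue [([233, 243, 44, 13, 225], [256.2, 248.6]), ([233, 253, 5, 5, 9], [234.7, 255.3]), ([280, 253, 16, 6, 72], [288.6, 255.2]), ([239, 258, 4, 1, 4], [240.5, 258.0]), ([286, 268, 10, 3, 12], [290.7, 268.8])]
side black []
```

View pics/topcrop.png

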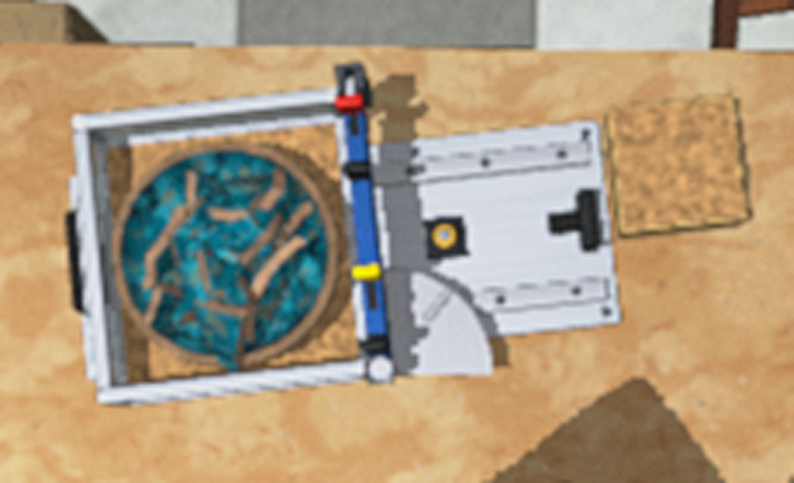

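View pics/sidecrop.png

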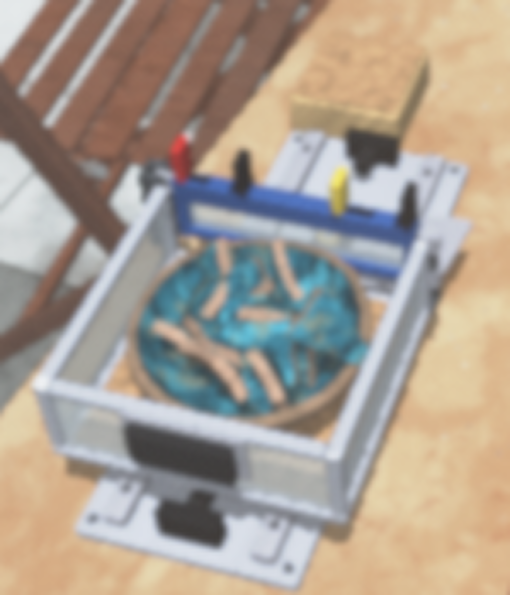

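The crops show the gate (blue) shut, its four lugs at crop (350,102) red, (355,170) black, (366,271) yellow and (375,345) black, the push pad at (75,260), and open table behind the pad. Now I'll fit the frame.

Run:
```python
from h import *
d=[14,62,131,175];px=[(285.1,244.5),(280.7,223.5),(278.4,195.1),(275.9,174.3)]
P=np.array([ray("top",p,.142) for p in px]);print(P.round(4))
A=np.polyfit(d,P[:,:2],1);print(A, "scale",np.linalg.norm(A[0]),"ang",np.degrees(np.arctan2(A[0][1],A[0][0])))
print("resid",(P[:,:2]-np.outer(d,A[0])-A[1]).round(4).tolist())
# plate/carriage top edges: left guard front & back tops z=.110 (crop coords -> px)
c=lambda x,y:(175+x/3.45,145+y/3.45)
g=lambda x,y,z:ray("top",c(x,y),z)[:2]
for nm,a,b,z in(("+x guard",(75,122),(335,92),.11),("-x guard outer",(102,403),(365,375),.11),("rear outer",(75,122),(102,403),.11),("base +x edge",(410,140),(597,122),.006),("base -x edge",(495,335),(620,320),.006),("base end",(597,122),(620,320),.006),("pad",(68,212),(78,310),.088),("block",(605,110),(738,97),.044),("block end",(738,97),(751,215),.044),("block near",(620,235),(751,215),.044)):
    p,q=g(*a,z),g(*b,z);v=q-p;print(nm,p.round(4),q.round(4),"len",np.linalg.norm(v).round(4),"ang",np.degrees(np.arctan2(v[1],v[0])).round(2))
# side checks
s=lambda x,y:(180+x/3.4,190+y/3.4)
for nm,a in(("red",(181,142)),("blk2",(241,155)),("yel",(339,172)),("blk1",(407,188))):
    print(nm,ray("side",s(*a),.144).round(4))
```

```text
[[ 0.4433 -0.1161  0.142 ]
 [ 0.4905 -0.1054  0.142 ]
 [ 0.5549 -0.0991  0.142 ]
 [ 0.6024 -0.0926  0.142 ]]
[[ 9.78816614e-04  1.37907830e-04]
 [ 4.29301025e-01 -1.16441311e-01]] scale 0.00098848395740441 ang 8.019752562870305
resid [[0.0003, -0.0016], [0.0005, 0.0025], [-0.0026, -0.0007], [0.0018, -0.0002]]
+x guard [0.5929 0.0951] [ 0.6151 -0.0803] len 0.1769 ang -82.79
-x guard outer [0.4034 0.0714] [ 0.4241 -0.104 ] len 0.1766 ang -83.27
rear outer [0.5929 0.0951] [0.4034 0.0714] len 0.191 ang -172.86
base +x edge [ 0.6018 -0.1249] [ 0.6165 -0.2621] len 0.138 ang -83.88
base -x edge [ 0.4589 -0.189 ] [ 0.4709 -0.2799] len 0.0917 ang -82.5
base end [ 0.6165 -0.2621] [ 0.4709 -0.2799] len 0.1468 ang -173.01
pad [0.5346 0.1038] [0.4672 0.095 ] len 0.0679 ang -172.49
block [ 0.6178 -0.266 ] [ 0.6281 -0.3606] len 0.0951 ang -83.8
block end [ 0.6281 -0.3606] [ 0.5435 -0.3699] len 0.0851 ang -173.7
block near [ 0.5283 -0.2772] [ 0.5435 -0.3699] len 0.0939 ang -80.66
red [ 0.6027 -0.0968  0.144 ]
blk2 [ 0.5594 -0.1012  0.144 ]
yel [ 0.4919 -0.1118  0.144 ]
blk1 [ 0.4444 -0.1154  0.144 ]
```

```bash
cat >> h.py <<'E'
def go(*tg):
    s=r.get_state();p=np.array(s["tcp_pos"]);e=s["eef_rot"]
    from scipy.spatial.transform import Rotation as R
    M=R.from_euler("xyz",e,degrees=True).as_matrix()
    for t in tg:
        sh=M.T@(np.array(t[:3])-p)/.5
        print(t,"->",sh.round(3),"turn",round(-np.radians((t[3]-e[2]+180)%360-180)/1.5,3))
E
python3 - <<'E'
from h import *
go((.42,-.38,.227,-120),(.50,-.2,.227,-100),(.495,.16,.227,-82.8))
E
```

```text
(0.42, -0.38, 0.227, -120) -> [-0.504  0.334 -0.002] turn -0.448
(0.5, -0.2, 0.227, -100) -> [-0.784  0.611 -0.002] turn -0.681
(0.495, 0.16, 0.227, -82.8) -> [-1.038e+00  1.285e+00 -1.000e-03] turn -0.881
```

>>> play_rows(rows=[[[1, -0.5, 0.33, 0, -0.45], [1, -0.5, 0.33, 0, -0.45], [1, -0.5, 0.33, 0, -0.45], [1, -0.5, 0.33, 0, -0.45], [1, -0.5, 0.33, 0, -0.45], [1, -0.5, 0.33, 0, -0.45], [1, -0.5, 0.33, 0, -0.45], [1, -0.5, 0.33, 0, -0.45]]], squeeze=10)

```text
time_s: 0.77
tcp_pos: [0.4218, -0.379, 0.2265]
eef_rot: [-180.0, 0.1, -119.6]
contact_force: [-0.1, -0.7, -0.1]
gripper_width: 0.0402
gripper_force: 0.0
```

Run:
```python
from h import *
s=r.get_state();print(s["tcp_pos"],s["eef_rot"],s["time_s"])
go((.50,-.08,.227,-92),(.495,.16,.227,-82.8))
```

```text
[ 0.42184979 -0.37899683  0.22653531] [-1.79981263e+02  5.32029578e-02 -1.19644562e+02] 0.7667
(0.5, -0.08, 0.227, -92) -> [-0.597  0.16  -0.   ] turn -0.322
(0.495, 0.16, 0.227, -82.8) -> [-1.009  0.406 -0.   ] turn -0.429
```

>>> play_rows(rows=[[[1, -0.6, 0.16, 0, -0.32], [1, -0.6, 0.16, 0, -0.32], [1, -0.6, 0.16, 0, -0.32], [1, -0.6, 0.16, 0, -0.32], [1, -0.6, 0.16, 0, -0.32], [1, -0.6, 0.16, 0, -0.32], [1, -0.6, 0.16, 0, -0.32], [1, -0.6, 0.16, 0, -0.32]]])

```text
time_s: 1.43
tcp_pos: [0.4999, -0.0796, 0.2266]
eef_rot: [-180.0, 0.0, -92.2]
contact_force: [0.3, 0.3, 0.3]
gripper_width: 0.0004
gripper_force: 0.0
```

>>> play_rows(rows=[[[1, -0.48, 0.03, 0, -0.11], [1, -0.48, 0.03, 0, -0.11], [1, -0.48, 0.03, 0, -0.11], [1, -0.48, 0.03, 0, -0.11], [1, -0.48, 0.03, 0, -0.11], [1, -0.48, 0.03, 0, -0.11], [1, -0.48, 0.03, 0, -0.11], [1, -0.48, 0.03, 0, -0.11]]])

```text
time_s: 2.1
tcp_pos: [0.4937, 0.1588, 0.2261]
eef_rot: [179.9, -0.0, -82.7]
contact_force: [-0.3, 0.5, 1.0]
gripper_width: 0.0001
gripper_force: 0.0
```

Run:
```python
from h import *
s=r.get_state();print(s["tcp_pos"],s["eef_rot"],s["time_s"])
go((.4955,.14,.227,-82.8),(.4955,.14,.082,-82.8))
im=r.capture("top");cv2.imwrite("pics/top2.png",im[:,:,::-1]);np.save("pics/top2.npy",im)
```

```text
[0.4937328  0.1588071  0.22606566] [ 1.79946175e+02 -2.38225145e-02 -8.27332414e+01] 2.1
(0.4955, 0.14, 0.227, -82.8) -> [ 0.038  0.001 -0.002] turn 0.001
(0.4955, 0.14, 0.082, -82.8) -> [0.038 0.001 0.288] turn 0.001
```

View pics/top2.png

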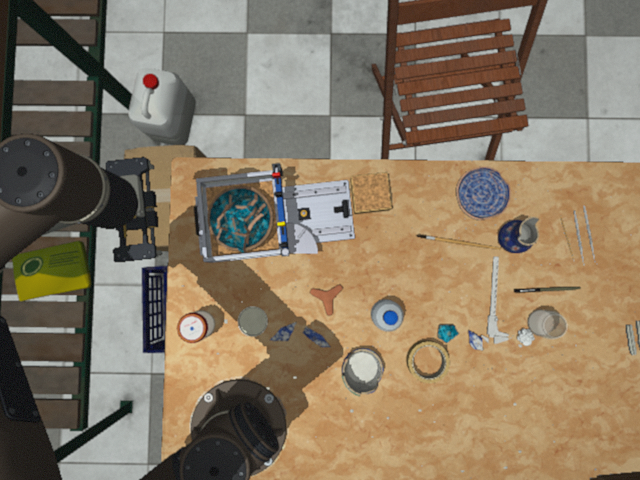

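Clear view: the pad is free behind (the cardboard box at (150,200) is tucked below the table top). I'll descend behind the pad.

>>> play_rows(rows=[[[1, 0.06, 0.0, 0.14, 0], [1, 0.06, 0, 0.288, 0], [1, 0.06, 0, 0.288, 0], [1, 0.06, 0, 0.288, 0], [1, 0.06, 0, 0.288, 0], [1, 0.06, 0, 0.288, 0], [1, 0.06, 0, 0.288, 0], [1, 0.06, 0, 0.288, 0]]])

```text
time_s: 2.82
tcp_pos: [0.4993, 0.1282, 0.0847]
eef_rot: [-179.8, 0.1, -82.9]
contact_force: [-0.2, 0.4, 0.4]
gripper_width: 0.0001
gripper_force: 0.0
```

Run:
```python
from h import *
s=r.get_state();print(s["tcp_pos"],s["eef_rot"],s["contact_force"])
im=r.capture("side");np.save("pics/side2.npy",im);cv2.imwrite("pics/side2.png",cv2.resize(im[190:390,160:340,::-1],None,fx=3,fy=3,interpolation=cv2.INTER_CUBIC))
go((.501,.0995,.082,-82.8))
```

```text
[0.49928438 0.12817863 0.08472805] [-1.79804525e+02  8.32572202e-02 -8.29003107e+01] [-0.20203963  0.41196072  0.38623649]
(0.501, 0.0995, 0.082, -82.8) -> [0.058 0.003 0.005] turn -0.001
```

View pics/side2.png

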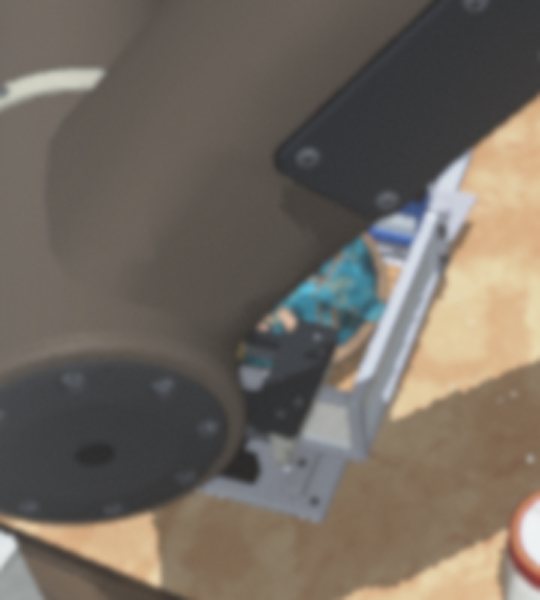

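The gripper is behind the pad and clear of the bowl and guard (fingers at about (280,450)). I'll push slowly.

>>> play_rows(rows=[[[1, 0.005, 0, 0, 0], [1, 0.01, 0, 0.002, 0], [1, 0.015, 0, 0.004, 0], [1, 0.02, 0, 0.004, 0], [1, 0.024, 0, 0.004, 0], [1, 0.028, 0, 0.004, 0], [1, 0.032, 0, 0.004, 0], [1, 0.036, 0, 0.004, 0]]])

```text
time_s: 3.53
tcp_pos: [0.5001, 0.1096, 0.0805]
eef_rot: [180.0, 0.0, -82.9]
contact_force: [-2.0, 3.6, 1.0]
gripper_width: -0.0001
gripper_force: 1.3
```

>>> play_rows(rows=[[[1, 0.004, 0, 0, 0], [1, 0.008, 0, 0, 0], [1, 0.012, 0, 0, 0], [1, 0.016, 0, 0, 0], [1, 0.02, 0, 0, 0], [1, 0.024, 0, 0, 0], [1, 0.028, 0, 0, 0], [1, 0.032, 0, 0, 0]]])

```text
time_s: 4.2
tcp_pos: [0.5021, 0.0935, 0.0805]
eef_rot: [180.0, -0.0, -82.9]
contact_force: [-0.4, 0.2, 0.4]
gripper_width: -0.0001
gripper_force: 0.5
```

>>> play_rows(rows=[[[1, 0.005, 0, 0, 0], [1, 0.011, 0, 0, 0], [1, 0.017, 0, 0, 0], [1, 0.023, 0, 0, 0], [1, 0.029, 0, 0, 0], [1, 0.035, 0, 0, 0], [1, 0.041, 0, 0, 0], [1, 0.047, 0, 0, 0]]])

```text
time_s: 4.87
tcp_pos: [0.5049, 0.0702, 0.0806]
eef_rot: [180.0, -0.0, -82.9]
contact_force: [-1.0, 1.3, -0.1]
gripper_width: 0.0005
gripper_force: 0.5
```

>>> play_rows(rows=[[[1, 0.006, 0, 0, 0], [1, 0.012, 0, 0, 0], [1, 0.018, 0, 0, 0], [1, 0.024, 0, 0, 0], [1, 0.03, 0, 0, 0], [1, 0.036, 0, 0, 0], [1, 0.042, 0, 0, 0], [1, 0.048, 0, 0, 0]]])

```text
time_s: 5.53
tcp_pos: [0.5079, 0.0464, 0.0805]
eef_rot: [180.0, -0.0, -82.9]
contact_force: [-1.4, 0.7, 0.4]
gripper_width: 0.0004
gripper_force: 0.5
```

>>> play_rows(rows=[[[1, 0.006, 0, 0, 0], [1, 0.012, 0, 0, 0], [1, 0.018, 0, 0, 0], [1, 0.024, 0, 0, 0], [1, 0.03, 0, 0, 0], [1, 0.036, 0, 0, 0], [1, 0.042, 0, 0, 0], [1, 0.048, 0, 0, 0]]])

```text
time_s: 6.2
tcp_pos: [0.5109, 0.0226, 0.0805]
eef_rot: [180.0, 0.0, -82.9]
contact_force: [-0.5, 0.8, 0.5]
gripper_width: 0.0003
gripper_force: 0.5
```

>>> play_rows(rows=[[[1, 0.006, 0, 0, 0], [1, 0.012, 0, 0, 0], [1, 0.018, 0, 0, 0], [1, 0.024, 0, 0, 0], [1, 0.03, 0, 0, 0], [1, 0.036, 0, 0, 0], [1, 0.042, 0, 0, 0], [1, 0.048, 0, 0, 0]]])

```text
time_s: 6.87
tcp_pos: [0.5138, -0.0012, 0.0805]
eef_rot: [180.0, 0.0, -82.9]
contact_force: [-1.1, 0.3, 0.9]
gripper_width: 0.0006
gripper_force: 0.5
```

>>> play_rows(rows=[[[1, 0.004, 0, 0, 0], [1, 0.008, 0, 0, 0], [1, 0.012, 0, 0, 0], [1, 0.016, 0, 0, 0], [1, 0.02, 0, 0, 0], [1, 0.024, 0, 0, 0], [1, 0.028, 0, 0, 0], [1, 0.032, 0, 0, 0]]])

```text
time_s: 7.53
tcp_pos: [0.5159, -0.017, 0.0806]
eef_rot: [-180.0, -0.0, -82.9]
contact_force: [-1.4, 0.3, -0.6]
gripper_width: 0.0002
gripper_force: 0.5
```

>>> play_rows(rows=[[[1, 0.004, 0, 0, 0], [1, 0.008, 0, 0, 0], [1, 0.012, 0, 0, 0], [1, 0.016, 0, 0, 0], [1, 0.02, 0, 0, 0], [1, 0.024, 0, 0, 0], [1, 0.028, 0, 0, 0], [1, 0.032, 0, 0, 0]]])

```text
time_s: 8.2
tcp_pos: [0.5174, -0.029, 0.0807]
eef_rot: [-179.9, 0.3, -83.0]
contact_force: [-14.0, 40.3, 12.9]
gripper_width: 0.0005
gripper_force: 20.1
```

>>> play_rows(rows=[[[1, 0.002, 0, 0, 0], [1, 0.004, 0, 0, 0], [1, 0.006, 0, 0, 0], [1, 0.008, 0, 0, 0], [1, 0.01, 0, 0, 0], [1, 0.01, 0, 0, 0], [1, 0.01, 0, 0, 0], [1, 0.01, 0, 0, 0]]])

```text
time_s: 8.87
tcp_pos: [0.5183, -0.0379, 0.0805]
eef_rot: [180.0, -0.0, -82.9]
contact_force: [0.2, 0.0, -0.5]
gripper_width: 0.0007
gripper_force: 0.0
```

>>> play_rows(rows=[[[1, 0.002, 0, 0, 0], [1, 0.004, 0, 0, 0], [1, 0.006, 0, 0, 0], [1, 0.006, 0, 0, 0], [1, 0.006, 0, 0, 0], [1, 0.006, 0, 0, 0], [1, 0.006, 0, 0, 0], [1, 0.006, 0, 0, 0]]])

```text
time_s: 9.53
tcp_pos: [0.5186, -0.0391, 0.0805]
eef_rot: [-180.0, 0.1, -82.9]
contact_force: [-2.7, 10.6, 3.6]
gripper_width: 0.0003
gripper_force: 5.4
```

>>> play_rows(rows=[[[1, -0.03, 0, 0, 0], [1, -0.06, 0, 0, 0], [1, -0.06, 0, -0.08, 0], [1, -0.06, 0, -0.16, 0], [1, -0.06, 0, -0.24, 0], [1, -0.06, 0, -0.3, 0], [0.5, -0.06, 0, -0.3, 0], [0, -0.06, 0, -0.3, 0]]])

```text
time_s: 10.2
tcp_pos: [0.5161, -0.0105, 0.2328]
eef_rot: [-179.7, 0.1, -82.9]
contact_force: [-0.7, 0.0, -1.0]
gripper_width: 0.0088
gripper_force: 0.0
```

Run:
```python
from h import *
im=r.capture("top");np.save("pics/top3.npy",im);cv2.imwrite("pics/top3.png",cv2.resize(im[140:290,200:420,::-1],None,fx=3.6,fy=3.6,interpolation=cv2.INTER_CUBIC))
box=(180,150,420,280)
print("yellow",blobs(im,(23,150,120),(33,255,255),box))
print("red",blobs(im,(0,170,90),(5,255,255),box))
print("black",blobs(im,(0,0,0),(180,255,50),box))
```

```text
yellow [([343, 214, 9, 5, 30], [347.1, 216.2])]
red [([338, 165, 8, 5, 29], [341.3, 167.0])]
black [([180, 150, 41, 57, 1241], [203.0, 182.1]), ([227, 150, 11, 12, 27], [233.3, 158.0]), ([197, 152, 1, 4, 4], [197.0, 153.5]), ([339, 158, 3, 2, 5], [339.8, 158.4]), ([223, 161, 3, 2, 4], [224.0, 161.8]), ([193, 167, 58, 66, 1237], [224.3, 202.6]), ([341, 172, 2, 4, 6], [341.5, 173.5]), ([301, 182, 2, 3, 6], [301.5, 183.0]), ([316, 184, 3, 2, 4], [316.8, 184.8]), ([340, 185, 7, 5, 30], [343.1, 187.1]), ([313, 189, 3, 3, 6], [313.7, 190.2]), ([279, 191, 3, 3, 6], [280.3, 192.3]), ([281, 196, 2, 3, 5], [281.4, 196.8]), ([276, 199, 2, 3, 5], [276.6, 199.8]), ([258, 200, 6, 29, 78], [260.2, 213.2]), ([340, 207, 2, 5, 6], [340.8, 208.7]), ([227, 219, 5, 1, 5], [229.0, 219.0]), ([219, 220, 7, 1, 7], [222.0, 220.0]), ([347, 220, 1, 6, 6], [347.0, 222.5]), ([213, 224, 1, 4, 4], [213.0, 225.5]), ([284, 234, 6, 2, 8], [286.6, 234.2]), ([346, 235, 7, 5, 28], [349.2, 237.2]), ([310, 238, 2, 2, 4], [310.5, 238.5]), ([204, 241, 6, 10, 23], [206.1, 246.7]), ([211, 246, 5, 5, 9], [212.7, 248.4])]
```

View pics/top3.png

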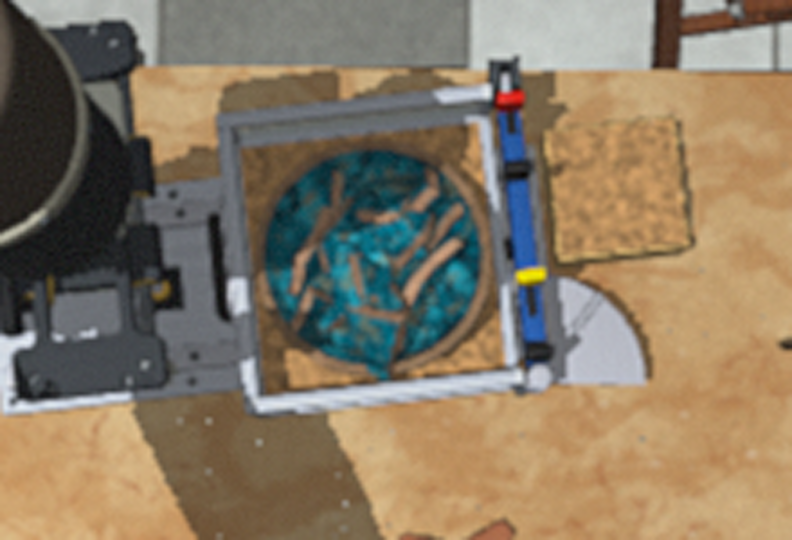

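The picture shows the carriage docked, the bowl in place, the gate shut, and the lugs at crop (508,98) red, (516,168) black, (530,274) yellow and (537,350) black.

Run:
```python
from h import *
d=np.array([14,62,131,175]);P=np.array([ray("top",p,.142)[:2] for p in [(349.2,237.2),(347.1,216.2),(343.1,187.1),(341.3,167.0)]])
ok=np.array([ray("top",p,.142)[:2] for p in [(285.1,244.5),(280.7,223.5),(278.4,195.1),(275.9,174.3)]])
print("moved",(P-ok).mean(0))
A=np.polyfit(d,P,1);ang=np.arctan2(A[0][1],A[0][0]);print("hingefit",A[1],np.degrees(ang),np.linalg.norm(A[0]),(P-np.outer(d,A[0])-A[1]).round(4).tolist())
a=np.radians(7.1);u=np.array([np.cos(a),np.sin(a)]);c=P.mean(0)
h=c-u*d.mean();print("hinge",h,"lock",h+u*.031e0*1 if 0 else h-u*0+u*.0)
h=c-u*d.mean()/1000;l=h+u*.031;t=h+u*.148;print("hinge",h,"lock",l,"latch",t)
go((*l,.20,-82.9),(*l,.122,-82.9))
```

```text
moved [ 0.01847147 -0.14650879]
hingefit [ 0.4473366 -0.2613768] 7.0395717511876565 0.0009908502123054323 [[0.0002, 0.0002], [0.0003, -0.0005], [-0.0016, 0.0006], [0.0011, -0.0003]]
hinge [-94.22645059 -12.05372093] lock [-94.22645059 -12.05372093]
hinge [ 0.44648178 -0.26158385] lock [ 0.47724407 -0.2577522 ] latch [ 0.59334691 -0.24329083]
(np.float64(0.4772440710986825), np.float64(-0.25775220047585184), 0.2, -82.9) -> [0.481 0.136 0.061] turn -0.0
(np.float64(0.4772440710986825), np.float64(-0.25775220047585184), 0.122, -82.9) -> [0.481 0.136 0.217] turn -0.0
```

>>> play_rows(rows=[[[0, 0.08, 0.03, 0, 0], [0, 0.16, 0.06, 0, 0], [0, 0.24, 0.08, 0, 0], [0, 0.32, 0.1, 0, 0], [0, 0.4, 0.12, 0, 0], [0, 0.46, 0.136, 0, 0], [0, 0.482, 0.136, 0, 0], [0, 0.482, 0.136, 0.02, 0]]])

```text
time_s: 10.92
tcp_pos: [0.4773, -0.2611, 0.2202]
eef_rot: [180.0, -0.0, -83.1]
contact_force: [0.6, 0.4, 0.5]
gripper_width: 0.0656
gripper_force: 0.0
```

Run:
```python
from h import *
s=r.get_state();print(s["tcp_pos"],s["gripper_width"])
go((.4772,-.2578,.122,-82.9))
im=r.capture("wrist");cv2.imwrite("pics/w1.png",im[:,:,::-1])
```

```text
[ 0.47727041 -0.26108724  0.22016604] 0.06556317370960518
(0.4772, -0.2578, 0.122, -82.9) -> [-0.007 -0.001  0.196] turn -0.002
```

View pics/w1.png

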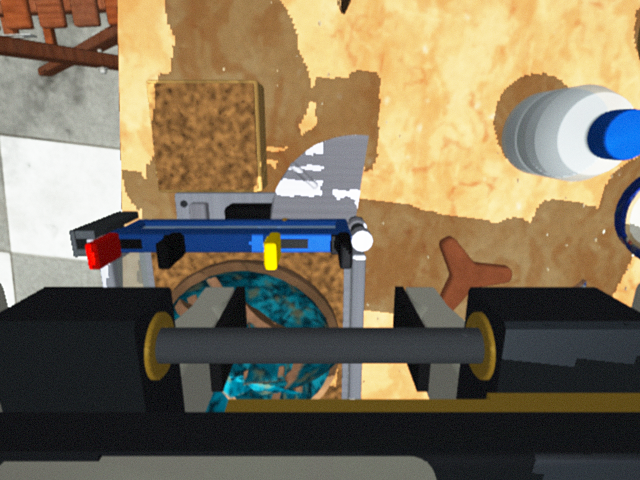

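The wrist view shows the yellow lug at (271,250), its black partner at (345,248) and red at (102,250), with the fingers spanning the yellow pair. I'll check the position with wrist rays.

Run:
```python
from h import *
for p in((271,237),(345,236),(170,236),(102,237)):print(ray("wrist",p,.144).round(4))
for p in((271,250),(345,250),(170,250),(102,250)):print(ray("wrist",p,.13).round(4))
```

```text
[ 0.5071 -0.2681  0.144 ]
[ 0.462  -0.2742  0.144 ]
[ 0.5686 -0.2613  0.144 ]
[ 0.6099 -0.2557  0.144 ]
[ 0.5076 -0.2553  0.13  ]
[ 0.4592 -0.2612  0.13  ]
[ 0.5735 -0.2473  0.13  ]
[ 0.6177 -0.242   0.13  ]
```

>>> play_rows(rows=[[[0, -0.007, 0, 0, 0], [0, -0.007, 0, 0.02, 0], [0, -0.007, 0, 0.04, 0], [0, -0.007, 0, 0.08, 0], [0, -0.007, 0, 0.12, 0], [0, -0.007, 0, 0.15, 0], [0, -0.007, 0, 0.18, 0], [0, -0.007, 0, 0.197, 0]]])

```text
time_s: 11.63
tcp_pos: [0.4759, -0.2536, 0.1196]
eef_rot: [179.9, 0.1, -82.8]
contact_force: [-1.1, 0.4, -0.4]
gripper_width: 0.0878
gripper_force: 0.0
```

>>> play_rows(rows=[[[0, 0, 0, 0, 0], [0.5, 0, 0, 0, 0], [0.5, 0, 0, 0, 0], [1, 0, 0, 0, 0], [1, 0, 0, 0, 0], [1, 0, 0, 0, 0], [1, 0, 0, 0, 0], [1, 0, 0, 0, 0]]], squeeze=15)

```text
time_s: 12.3
tcp_pos: [0.4783, -0.255, 0.1229]
eef_rot: [-179.9, -0.0, -82.9]
contact_force: [3.9, 2.5, 2.6]
gripper_width: 0.0469
gripper_force: 1.9
```

>>> play_rows(rows=[[[1, 0, 0, 0, 0], [1, 0, 0, 0, 0], [1, 0, 0, 0, 0], [1, 0, 0, 0, 0], [1, 0, 0, 0, 0], [1, 0, 0, 0, 0], [1, 0, 0, 0, 0], [1, 0, 0, 0, 0]]], squeeze=15)

```text
time_s: 12.97
tcp_pos: [0.4767, -0.2552, 0.1228]
eef_rot: [180.0, -0.0, -82.9]
contact_force: [-0.2, 1.9, 7.0]
gripper_width: 0.0414
gripper_force: 15.0
```

The bolt is fully back (width about 42 mm). Release, lift, and go to the latch.

>>> play_rows(rows=[[[0.3, 0, 0, 0, 0], [0, 0, 0, 0, 0], [0, 0, 0, 0, 0], [0, 0, 0, 0, 0], [0, 0, 0, -0.03, 0], [0, 0, 0, -0.07, 0], [0, 0, 0, -0.1, 0], [0, 0, 0, -0.1, 0]]])

```text
time_s: 13.63
tcp_pos: [0.4784, -0.2555, 0.175]
eef_rot: [-179.8, -0.1, -82.9]
contact_force: [1.1, -1.0, 0.4]
gripper_width: 0.0859
gripper_force: 0.0
```

Run:
```python
from h import *
go((.593,-.2425,.172,-82.9),(.593,-.2425,.122,-82.9))
im=r.capture("wrist")
box=(0,150,420,310)
print("yellow",blobs(im,(23,150,100),(33,255,255),box,30),"red",blobs(im,(0,170,90),(5,255,255),box,30),"black",blobs(im,(0,0,0),(180,255,40),(100,200,400,290),60))
cv2.imwrite("pics/w2.png",im[:,:,::-1])
```

```text
(0.593, -0.2425, 0.172, -82.9) -> [ 0.003 -0.231  0.007] turn 0.0
(0.593, -0.2425, 0.122, -82.9) -> [ 0.002 -0.23   0.107] turn 0.0
yellow [([281, 243, 20, 47, 790], [290.7, 266.3])] red [([36, 243, 50, 45, 1369], [59.9, 264.7])] black [([215, 207, 52, 18, 874], [240.3, 215.6]), ([100, 217, 13, 10, 93], [105.5, 220.7]), ([124, 242, 39, 45, 1241], [142.5, 263.4]), ([337, 243, 26, 44, 679], [350.9, 261.8]), ([100, 250, 11, 10, 96], [104.7, 254.9])]
```

View pics/w2.png

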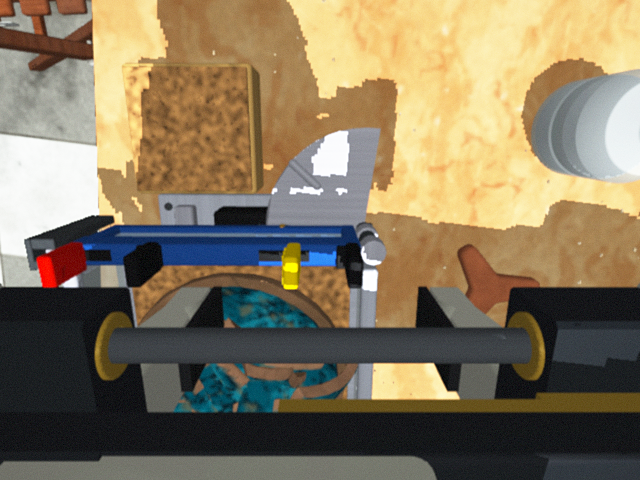

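Yellow (290,266) has moved in against its black lug, and the carriage is still docked. On to the latch.

>>> play_rows(rows=[[[0, 0, -0.07, 0, 0], [0, 0, -0.14, 0, 0], [0, 0.002, -0.21, 0, 0], [0, 0.002, -0.23, 0, 0], [0, 0.002, -0.23, 0, 0], [0, 0.002, -0.23, 0.04, 0], [0, 0.002, -0.23, 0.08, 0], [0, 0.002, -0.23, 0.107, 0]]])

```text
time_s: 14.35
tcp_pos: [0.589, -0.2414, 0.1161]
eef_rot: [179.8, 0.1, -82.9]
contact_force: [-0.1, 0.7, 0.1]
gripper_width: 0.0877
gripper_force: 0.0
```

>>> play_rows(rows=[[[0, 0, 0, 0, 0], [0, 0, 0, 0, 0], [0.5, 0, 0, 0, 0], [1, 0, 0, 0, 0], [1, 0, 0, 0, 0], [1, 0, 0, 0, 0], [1, 0, 0, 0, 0], [1, 0, 0, 0, 0]]], squeeze=30)

```text
time_s: 15.02
tcp_pos: [0.5925, -0.2416, 0.1189]
eef_rot: [-179.9, -0.0, -82.9]
contact_force: [5.7, 0.4, -1.8]
gripper_width: 0.0534
gripper_force: 2.7
```

>>> play_rows(rows=[[[1, 0, 0, 0, 0], [1, 0, 0, 0, 0], [1, 0, 0, 0, 0], [1, 0, 0, 0, 0], [1, 0, 0, 0, 0], [1, 0, 0, 0, 0], [1, 0, 0, 0, 0], [1, 0, 0, 0, 0]]], squeeze=30)

```text
time_s: 15.68
tcp_pos: [0.5929, -0.2415, 0.119]
eef_rot: [-179.8, -0.0, -82.9]
contact_force: [6.1, -0.1, -2.1]
gripper_width: 0.0415
gripper_force: 30.0
```

```bash
cat >> h.py <<'E'
def arc(h,degs):
    "tool rows for swinging about hinge h, from the present pose: degrees of swing -> shares"
    s=r.get_state();p=np.array(s["tcp_pos"])[:2];y=np.radians(s["eef_rot"][2])
    tx=np.array([np.cos(y),np.sin(y)]);ty=np.array([np.sin(y),-np.cos(y)])
    v=p-h;print("radius",np.linalg.norm(v),"gate ang",np.degrees(np.arctan2(v[1],v[0])),"tool",s["eef_rot"],s["tcp_pos"])
    for d in degs:
        a=-np.radians(d);w=np.array([[np.cos(a),-np.sin(a)],[np.sin(a),np.cos(a)]])@v-v
        print(d,(w@tx/.5).round(3),(w@ty/.5).round(3),0,round(np.radians(d)/1.5,3))
E
python3 - <<'E'
from h import *
arc(np.array([.4465,-.2616]),range(3,82,3))
s=r.get_state();print(s["gripper_width"],s["contact_force"],s["time_s"])
E
```

```text
radius 0.1477377868750817 gate ang 7.827460447922623 tool [-1.79823335e+02 -2.88046123e-02 -8.28737385e+01] [ 0.59286127 -0.24147953  0.11898431]
3 0.015 0.0 0 0.035
6 0.031 0.001 0 0.07
9 0.046 0.003 0 0.105
12 0.062 0.006 0 0.14
15 0.077 0.009 0 0.175
18 0.091 0.013 0 0.209
21 0.106 0.018 0 0.244
24 0.12 0.024 0 0.279
27 0.135 0.031 0 0.314
30 0.148 0.038 0 0.349
33 0.161 0.046 0 0.384
36 0.174 0.054 0 0.419
39 0.187 0.064 0 0.454
42 0.199 0.073 0 0.489
45 0.21 0.084 0 0.524
48 0.221 0.095 0 0.559
51 0.231 0.107 0 0.593
54 0.241 0.119 0 0.628
57 0.249 0.132 0 0.663
60 0.258 0.145 0 0.698
63 0.265 0.158 0 0.733
66 0.272 0.172 0 0.768
69 0.278 0.186 0 0.803
72 0.283 0.201 0 0.838
75 0.288 0.215 0 0.873
78 0.292 0.23 0 0.908
81 0.295 0.246 0 0.942
0.041504349016663944 [ 6.11456352 -0.14594175 -2.08295041] 15.6833
```

>>> play_rows(rows=[[[1, 0.01, 0, 0, 0.023], [1, 0.026, 0.001, 0, 0.058], [1, 0.041, 0.002, 0, 0.093], [1, 0.057, 0.005, 0, 0.128], [1, 0.072, 0.008, 0, 0.163], [1, 0.086, 0.012, 0, 0.198], [1, 0.106, 0.018, 0, 0.244], [1, 0.12, 0.024, 0, 0.279]]])

```text
time_s: 16.35
tcp_pos: [0.589, -0.3033, 0.119]
eef_rot: [-179.8, 0.0, -107.0]
contact_force: [7.6, 0.3, -2.4]
gripper_width: 0.0414
gripper_force: 30.0
```

Run:
```python
from h import *
arc(np.array([.4465,-.2616]),(2,4,6,8,10,12,14,16,18,20,22,24))
s=r.get_state();print(s["gripper_width"],s["contact_force"],s["time_s"])
```

```text
radius 0.14846072562320295 gate ang -16.305669100515743 tool [-1.79758837e+02  3.10817206e-02 -1.07046611e+02] [ 0.58898927 -0.30328208  0.11901019]
2 0.01 0.0 0 0.023
4 0.021 0.0 0 0.047
6 0.031 0.001 0 0.07
8 0.041 0.002 0 0.093
10 0.052 0.004 0 0.116
12 0.062 0.006 0 0.14
14 0.072 0.008 0 0.163
16 0.082 0.01 0 0.186
18 0.092 0.013 0 0.209
20 0.102 0.017 0 0.233
22 0.111 0.02 0 0.256
24 0.121 0.024 0 0.279
0.04136291406391881 [ 7.55578362  0.2884838  -2.37724388] 16.35
```

>>> play_rows(rows=[[[1, 0.01, -0.001, 0, 0.023], [1, 0.021, -0.001, 0, 0.047], [1, 0.031, 0, 0, 0.07], [1, 0.041, 0.001, 0, 0.093], [1, 0.052, 0.003, 0, 0.116], [1, 0.062, 0.005, 0, 0.14], [1, 0.072, 0.007, 0, 0.163], [1, 0.082, 0.009, 0, 0.186]]])

```text
time_s: 17.02
tcp_pos: [0.5729, -0.3404, 0.119]
eef_rot: [-179.8, 0.1, -122.9]
contact_force: [6.2, 1.4, -1.8]
gripper_width: 0.0416
gripper_force: 30.0
```

>>> play_rows(rows=[[[1, 0.01, 0, 0, 0.023], [1, 0.021, 0, 0, 0.047], [1, 0.031, 0.001, 0, 0.07], [1, 0.041, 0.002, 0, 0.093], [1, 0.052, 0.004, 0, 0.116], [1, 0.062, 0.006, 0, 0.14], [1, 0.072, 0.008, 0, 0.163], [1, 0.082, 0.01, 0, 0.186]]])

```text
time_s: 17.68
tcp_pos: [0.5457, -0.3726, 0.119]
eef_rot: [-179.8, 0.1, -139.0]
contact_force: [5.7, 0.8, -0.8]
gripper_width: 0.0416
gripper_force: 30.0
```

Run:
```python
from h import *
arc(np.array([.4465,-.2616]),(2,4,6,8,10,12,14,16,18,20,22,24))
s=r.get_state();print(s["gripper_width"],s["contact_force"],s["time_s"],s["joints"])
```

```text
radius 0.1488841838940623 gate ang -48.21486702556041 tool [-1.79846630e+02  1.17551106e-01 -1.38956973e+02] [ 0.54570734 -0.37261533  0.11895384]
2 0.01 0.0 0 0.023
4 0.021 0.0 0 0.047
6 0.031 0.001 0 0.07
8 0.041 0.002 0 0.093
10 0.052 0.004 0 0.116
12 0.062 0.006 0 0.14
14 0.072 0.008 0 0.163
16 0.082 0.01 0 0.186
18 0.092 0.013 0 0.209
20 0.102 0.017 0 0.233
22 0.112 0.02 0 0.256
24 0.121 0.024 0 0.279
0.04157356841442671 [ 5.70791064  0.84629759 -0.84302766] 17.6833 [-1.74642100e+01  2.37489334e+01 -9.23648696e+00 -2.40351736e-02
 -5.68223944e+01 -3.14798010e+01]
```

>>> play_rows(rows=[[[1, 0.01, 0, 0, 0.023], [1, 0.021, 0, 0, 0.047], [1, 0.031, 0.001, 0, 0.07], [1, 0.041, 0.002, 0, 0.093], [1, 0.052, 0.004, 0, 0.116], [1, 0.062, 0.006, 0, 0.14], [1, 0.072, 0.008, 0, 0.163], [1, 0.082, 0.01, 0, 0.186]]])

```text
time_s: 18.35
tcp_pos: [0.5114, -0.3958, 0.1189]
eef_rot: [-179.9, 0.1, -155.0]
contact_force: [6.0, 1.5, -1.0]
gripper_width: 0.0415
gripper_force: 30.1
```

>>> play_rows(rows=[[[1, 0.01, 0, 0, 0.023], [1, 0.021, 0, 0, 0.047], [1, 0.031, 0.001, 0, 0.07], [1, 0.041, 0.002, 0, 0.093], [1, 0.041, 0.002, 0, 0.093], [1, 0.041, 0.002, 0, 0.093], [1, 0.041, 0.002, 0, 0.093], [1, 0.041, 0.002, 0, 0.093]]])

```text
time_s: 19.02
tcp_pos: [0.4925, -0.4035, 0.1189]
eef_rot: [-179.9, 0.1, -162.8]
contact_force: [6.2, 0.5, -2.2]
gripper_width: 0.0413
gripper_force: 30.1
```

Run:
```python
from h import *
arc(np.array([.4465,-.2616]),(2,4))
s=r.get_state();print(s["gripper_width"],s["contact_force"],s["time_s"])
im=r.capture("top");cv2.imwrite("pics/top4.png",cv2.resize(im[130:330,180:440,::-1],None,fx=3,fy=3,interpolation=cv2.INTER_CUBIC))
```

```text
radius 0.14917424548677197 gate ang -72.05851127929078 tool [-1.79920435e+02  1.31834184e-01 -1.62798690e+02] [ 0.49245247 -0.40352014  0.11890843]
2 0.01 0.0 0 0.023
4 0.021 0.0 0 0.047
0.04132966414776496 [ 6.18798452  0.49622128 -2.20228855] 19.0167
```

View pics/top4.png

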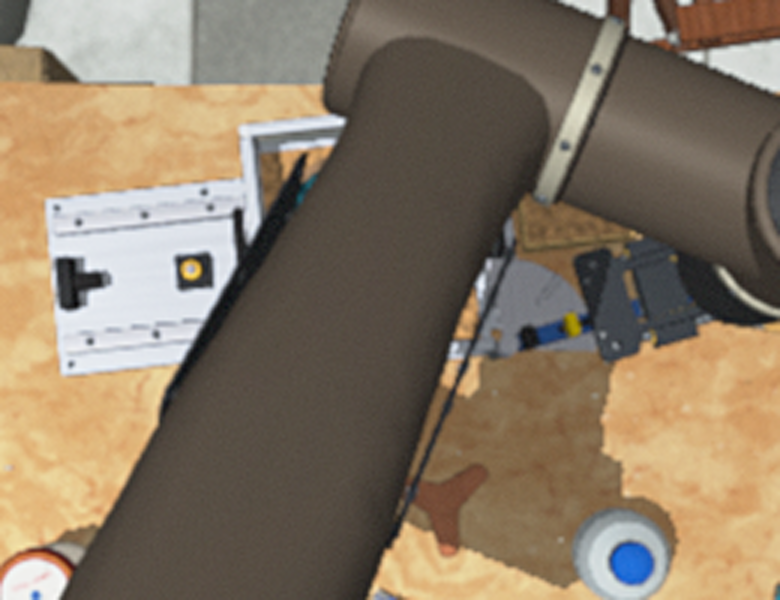

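The gate is held wide at 80°, with the yellow bolt still back at (572,325) in the crop. The carriage is docked, and the bottle (625,560) and stilt (450,500) are undisturbed. Handing in.

```bash
python3 -c "
from plant import r
print(r.close_job())"
```

```text
the job is handed in; nothing more can be done
None
```

I handed the job in at about 19 s: the carriage is docked at the landing-block end, the transit bolt is squeezed fully back, and the gripper is holding the gate open at about 80° with the latch pinched. The bottle and stilt look undisturbed; in the last picture the arm hid the brush and nearly all of the bowl, which was last seen standing in place just before I moved to the latch.

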